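# Weight down four freshly lined cartonnage trays

## Robot

A 7-joint arm with a two-finger parallel gripper is mounted at the origin on the work surface. World frame = base frame: x ahead of the robot, y to its left, z up, the work surface at z = 0. Lengths are in m, angles in rad, forces in N, time in s.
With the tool pointing down it reaches from about 0.4 to 0.85 m from the base axis. Payload 4.4 kg.
Tool frame: the origin (TCP) lies midway between the tips of the shut fingers; the grasp point (between the pads) lies 19 mm behind it (manip.tcp_to_grasp is the distance from the TCP to the grasp point, in m); z points along the fingers, y is the direction in which the jaws open and shut (so a half turn about z gives the same grasp; the last joint's range is limited). The gripper opens to 94 mm and grips with 3 to 60 N. Pads are 16 mm wide; open, the fingers measure 119 mm over their backs; the gripper's body (75 mm by 177 mm) begins 78 mm behind the grasp point.
Start: joints at [-0.066, 0.628, 0.038, 1.517, -0.027, 0.996, -0.02], TCP at [0.65, 0, 0.205] pointing down, gripper open.
Joint ranges: [-3.06, 3.06], [-0.37, 2.12], [-1.25, 1.32], [0.18, 2.47], [-1.1, 4.24], [0.23, 1.98], [-2.94, 2.94]. Speed limits (rad/s): [2.57, 2.57, 3.14, 3.14, 3.14, 3.14, 3.14].

## Interface

Orientations are given as a 3x3 rotation matrix whose columns are the frame's x, y, z axes.
In Python, from station import manip gives the robot as it stands. The module is installed in compiled form; this text tells all that it offers. Calls block until the motion is done:
- manip.goto(position, orientation): joint-space move of the TCP to a pose.
- manip.move_l(position, attitude=None, max_speed=0.15, stop_force=None): straight line of the TCP; attitude=None keeps the orientation; max_speed is the mean speed in m/s. With stop_force (N) it stops when the force on the tool has changed by that much, and returns True; else False.
- manip.goto_joints(angles): joint-space move.
- manip.set_gripper(opening, force=None): finger opening in m; force is the grip in N (None keeps the last); returns when the fingers have stopped.
- manip.sleep(seconds).
- manip.ik(position, orientation): joint angles nearest the present ones, or None.
- manip.state(): the state.
- manip.read_camera(name): name is "scene" or "side" or "wrist"; returns (picture, depth): 480x640x3 uint8, red, green, blue; 480x640 float32, m along the optical axis (not along the pixel's ray), 0 where there is no reading.
- manip.camera_info(name): a dict with "vfov" (degrees; the focal length in pixels is half the picture's height over the tangent of half this angle, whatever the lens; pixels are square), "cx", "cy" (the principal point, pixels), "rvec" (rotation vector, rad) and "tvec" (3), from world to camera coordinates, as OpenCV has them; the wrist camera has in their place "hand_eye" (4x4, takes a point from camera to tool coordinates, whose origin is the TCP and whose axes are the flange's). Camera axes: x right, y down, z forward; pixel columns grow to the right and rows downward; lengths in m; the calibration is good to about 2 mm. A picture is of the moment at which its call begins: read the wrist's pose just before it. camera_info takes no time and is no camera call.
A pose or a line that the arm cannot do raises manip.PlanningError and nothing moves.
- manip.close_job(): hands the job in, once; it reports no verdict.
The state is a dict: "time": time; "qpos": joint angles; "qd": joint speeds; "tau": joint torques, N m; "tcp_pos": TCP position; "eef_rot": TCP orientation; "force": force on the tool from outside, world axes, zero at the start; "torque": the same for the moment, N m; "grip_width": finger opening in m.
Only numpy, scipy, OpenCV 4.12 (cv2) and the standard library are available. Lean on these libraries where they do the work, as an engineer would, in place of code of your own. Each camera call takes 0.05 s, during which the arm holds its last target. There are 200 camera calls.

## Task

The paper linings of the two round lids and two trays on the desk have just been glued and need pressing. Stand each steel pressing weight in the one of its own shape and size (large disc in the large round lid, small disc in the small round lid, square weight in the square tray, long bar in the pen tray), flat on the lining, in the middle and squared up with the walls, setting it down gently rather than dropping it. Leave the lids and trays where they stand, and do not shift the glass paperweight or the aluminium square.

Things in the scene. Friction and masses are not known exactly. Their poses are not given: they have to be found in the camera images.
- large_disc_grip (a point): Large round pressing weight: a 14 mm thick round steel plate, 70 mm across, with an upright walnut knob on a 13 mm stem in its middle: knob 24 mm across, from 33 to 55 mm above the underside. Loose, about 0.46 kg. The point given is the centre of the grip, 44 mm above the weight's underside and over its middle; overall height 55 mm; z up
- small_disc_grip (a point): Small round pressing weight: a 14 mm thick round steel plate, 46 mm across, with an upright walnut knob on a 13 mm stem in its middle: knob 24 mm across, from 33 to 55 mm above the underside. Loose, about 0.22 kg. The point given is the centre of the grip, 44 mm above the weight's underside and over its middle; overall height 55 mm; z up
- square_block_grip (a point): Square pressing weight: a 56 x 56 x 14 mm steel plate, sides along x and y, with a walnut rail grip standing over its middle on two posts: rail 46 mm long along x, 18 mm wide along y, from 33 to 55 mm above the underside, so it is pinched along y. Loose, about 0.39 kg. The point given is the centre of the grip, 44 mm above the weight's underside and over its middle; overall height 55 mm; z up
- long_bar_grip (a point): Long pressing weight: a 110 x 28 x 14 mm steel bar, long along x, with a walnut rail grip standing over its middle on two posts: rail 60 mm long along x, 18 mm wide along y, from 33 to 55 mm above the underside, so it is pinched along y. Loose, about 0.39 kg. The point given is the centre of the grip, 44 mm above the weight's underside and over its middle; overall height 55 mm; z up
- large_round_lid: Large round lid lying open side up, 104 mm across outside, 96 mm inside. Loose, about 0.14 kg, grey linen-covered board with a white paper lining; the floor the weight rests on is 4 mm above the desk, the walls are 4 mm thick and 15 mm high in all. Origin: centre of its underside, z up
- small_round_lid: Small round lid lying open side up, 78 mm across outside, 70 mm inside. Loose, about 0.14 kg, grey linen-covered board with a white paper lining; the floor the weight rests on is 4 mm above the desk, the walls are 4 mm thick and 15 mm high in all. Origin: centre of its underside, z up
- square_tray: Square tray, 88 x 88 mm outside, 80 x 80 mm inside, walls along x and y. Loose, about 0.14 kg, grey linen-covered board with a white paper lining; the floor the weight rests on is 4 mm above the desk, the walls are 4 mm thick and 15 mm high in all. Origin: centre of its underside, z up
- pen_tray: Long pen tray, 144 x 62 mm outside, 136 x 54 mm inside, long along x. Loose, about 0.14 kg, grey linen-covered board with a white paper lining; the floor the weight rests on is 4 mm above the desk, the walls are 4 mm thick and 15 mm high in all. Origin: centre of its underside, z up
- paperweight: Glass paperweight, a smooth dome (it looks pale grey in pictures) 72 mm across and 43 mm high, loose; not one of the weights to use. Origin: centre of its underside
- measuring_square: Aluminium measuring square, L-shaped, about 116 x 75 mm, lying flat, at most 10 mm high, loose. Origin: on the desk near the middle of its outline

How it is judged:
At the end, for the whole second after the job is handed in: Each of the four weights stands flat on the floor of its own tray, its middle within 12 mm of the tray's middle, tilted less than 0.06 rad; the square weight and the bar are turned within 0.2 rad (about 11 degrees) of their tray's walls; the trays lie flat and everything is at rest (horizontal distance between large_disc_grip and large_round_lid below 0.012 m and z of large_disc_grip in the frame of large_round_lid between 0.0455 and 0.0515 m and angle between each of large_disc_grip, large_round_lid, small_disc_grip, small_round_lid, square_block_grip, square_tray, long_bar_grip, pen_tray's own z axis and vertical below 0.06 rad and linear speed of each of large_round_lid, large_disc, small_round_lid, small_disc, square_tray, square_block, pen_tray, long_bar below 0.02 m/s and horizontal distance between small_disc_grip and small_round_lid below 0.012 m and z of small_disc_grip in the frame of small_round_lid between 0.0455 and 0.0515 m and horizontal distance between square_block_grip and square_tray below 0.012 m and z of square_block_grip in the frame of square_tray between 0.0455 and 0.0515 m and horizontal distance between long_bar_grip and pen_tray below 0.012 m and z of long_bar_grip in the frame of pen_tray between 0.0455 and 0.0515 m and (angle between the x axis of square_block_grip and the x axis of square_tray, either way round below 0.2 rad or angle between the y axis of square_block_grip and the x axis of square_tray, either way round below 0.2 rad) and angle between the x axis of long_bar_grip and the x axis of pen_tray, either way round below 0.2 rad); the robot touches nothing.
It fails at once if the glass paperweight was shifted (more than 20 mm) (distance of paperweight from where it was at the start of the episode above 0.02 m).
It fails at once if the aluminium square was shifted (more than 20 mm) (distance of measuring_square from where it was at the start of the episode above 0.02 m).
It fails at once if a freshly glued tray was shoved along the desk (more than 30 mm) (distance of any of large_round_lid, small_round_lid, square_tray, pen_tray from where it was at the start of the episode above 0.03 m).
It fails at once if a weight was dropped (falling free, out of the fingers, faster than 0.5 m/s, as from more than about 13 mm) ((linear speed of large_disc above 0.5 m/s and contact force between the fingers and large_disc below 0.5 N) or (linear speed of small_disc above 0.5 m/s and contact force between the fingers and small_disc below 0.5 N) or (linear speed of square_block above 0.5 m/s and contact force between the fingers and square_block below 0.5 N) or (linear speed of long_bar above 0.5 m/s and contact force between the fingers and long_bar below 0.5 N)).
It also fails if it takes over 106 s, if anything falls off the work surface, if the arm or the gripper's body presses on something with over 40 N, if the wrist force passes 120 N, or if a joint passes its speed limit or range.

## Working session

There is one attempt and no reset: what is moved stays moved. The work goes in short steps, each a Python script; the robot and the scene stay as the last script left them, time stands still between calls to the robot, and variables do not carry over. Pictures are saved under pics/ and viewed, about 12 in all and at most 16, crops included, and the job is handed in when it is done.

```bash
mkdir -p pics
cat > h.py <<'E'
import numpy as np, cv2
from station import manip
def cam(n, st=None):
    i=manip.camera_info(n); f=240/np.tan(np.radians(i['vfov'])/2)
    K=np.array([[f,0,i['cx']],[0,f,i['cy']],[0,0,1.]])
    if n=='wrist':
        T=np.eye(4);T[:3,:3]=st['eef_rot'];T[:3,3]=st['tcp_pos'];T=T@np.array(i['hand_eye'])
    else:
        R=cv2.Rodrigues(np.array(i['rvec'],float))[0];T=np.eye(4);T[:3,:3]=R.T;T[:3,3]=-R.T@np.array(i['tvec']).ravel()
    return K,T
def shot(n,fn):
    st=manip.state();p,d=manip.read_camera(n);K,T=cam(n,st)
    cv2.imwrite(f'pics/{fn}.png',p[:,:,::-1]);np.savez(f'pics/{fn}.npz',p=p,d=d,K=K,T=T)
    return p,d,K,T
def cloud(d,K,T):
    v,u=np.mgrid[:480,:640]
    P=np.stack([(u-K[0,2])/K[0,0]*d,(v-K[1,2])/K[1,1]*d,d],-1)
    return P@T[:3,:3].T+T[:3,3]
def ray(uv,K,T,z):
    uv=np.atleast_2d(uv).astype(float)
    r=np.c_[(uv[:,0]-K[0,2])/K[0,0],(uv[:,1]-K[1,2])/K[1,1],np.ones(len(uv))]@T[:3,:3].T
    return T[:3,3]+r*((z-T[2,3])/r[:,2])[:,None]
E
python3 - <<'E'
from h import *
for n in('scene','side','wrist'):
    p,d,K,T=shot(n,n+'0');print(n,T.round(3).tolist(),K[0,0])
s=manip.state();print(s['time'],s['eef_rot'].round(3).tolist() if hasattr(s['eef_rot'],'round') else s['eef_rot'])
a,b=[cv2.imread(f'pics/{n}0.png') for n in('scene','side')]
E
```

```text
scene [[-0.467, 0.615, -0.635, 1.232], [0.884, 0.31, -0.35, 0.387], [-0.018, -0.725, -0.689, 0.845], [0.0, 0.0, 0.0, 1.0]] 479.6114970378968
side [[0.995, -0.067, 0.072, 0.432], [-0.096, -0.496, 0.863, -1.248], [-0.021, -0.866, -0.5, 0.795], [0.0, 0.0, 0.0, 1.0]] 531.4021456290358
wrist [[1.0, 0.001, -0.002, 0.649], [0.0, -0.968, -0.252, 0.073], [-0.002, 0.252, -0.968, 0.383], [0.0, 0.0, 0.0, 1.0]] 390.50385445346694
0.15 [[0.0, 1.0, -0.001], [1.0, -0.0, -0.0], [-0.0, -0.001, -1.0]]
```

View pics/scene0.png

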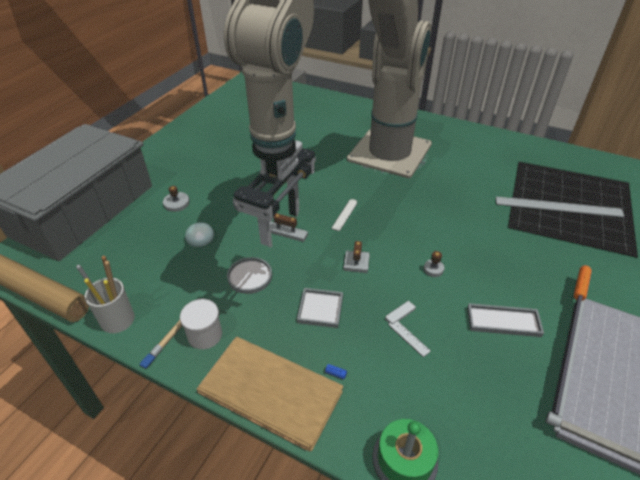

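View pics/side0.png

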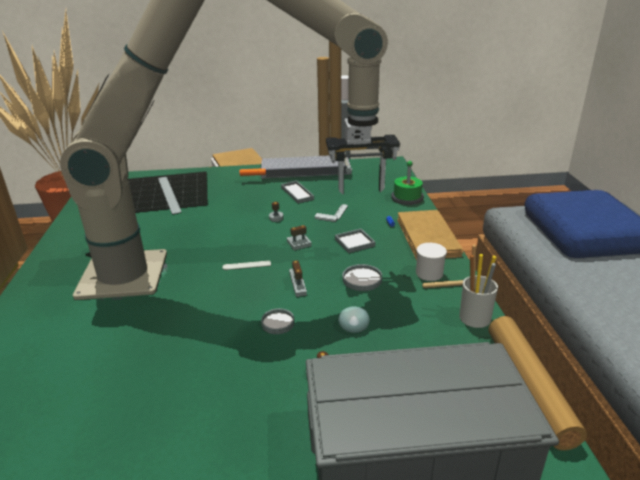

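Scene view: the discs are at (175,200) and (433,265), the bar at (287,228) under the gripper, the square weight at (356,258) and the dome at (199,235). The large lid is at (250,275), the square tray at (320,307) and the pen tray at (505,320). The aluminium square is at (408,328). The small lid is hidden here but shows in the side view at (277,320). Next I'll get coarse positions.

Run:
```python
from h import *
def blobs(n,mask,mn,z,lbl):
    k,L,s,c=cv2.connectedComponentsWithStats(mask.astype(np.uint8))
    for i in range(1,k):
        if s[i,4]<mn: continue
        q=P[L==i]; q=q[d[L==i]>0]
        if len(q)==0: continue
        m=np.median(q,0)
        if not(.3<m[0]<.95 and abs(m[1])<.7): continue
        print(n,lbl,c[i].round(0),s[i,4],'depth',m.round(3),'zmax',q[:,2].max().round(3),'ray',ray(c[i],K,T,z)[0,:2].round(3))
for n in('scene','side'):
    f=np.load(f'pics/{n}0.npz');p,d,K,T=[f[k] for k in 'pdKT'];P=cloud(d,K,T)
    h=cv2.cvtColor(p,cv2.COLOR_RGB2HSV).astype(int)
    blobs(n,(h[...,0]<20)&(h[...,1]>90)&(P[...,2]>.02)&(P[...,2]<.07),15,.044,'walnut')
    blobs(n,(h[...,1]<50)&(h[...,2]>150)&(P[...,2]<.02),60,.004,'white')
    blobs(n,(h[...,1]<80)&(P[...,2]>.006)&(P[...,2]<.06),60,.014,'grey')
```

```text
scene walnut [173. 189.] 30 depth [ 0.501 -0.431  0.053] zmax 0.057 ray [ 0.494 -0.44 ]
scene walnut [284. 219.] 121 depth [ 0.472 -0.101  0.054] zmax 0.059 ray [ 0.463 -0.106]
scene walnut [357. 248.] 75 depth [0.487 0.104 0.056] zmax 0.059 ray [0.477 0.1  ]
scene walnut [436. 255.] 46 depth [0.425 0.274 0.055] zmax 0.059 ray [0.414 0.272]
scene walnut [ 40. 289.] 2254 depth [ 0.912 -0.462  0.055] zmax 0.063 ray [ 0.908 -0.473]
scene walnut [582. 282.] 387 depth [0.355 0.578 0.046] zmax 0.052 ray [0.352 0.579]
scene walnut [272. 391.] 8060 depth [0.874 0.104 0.025] zmax 0.031 ray [0.882 0.11 ]
scene white [177. 201.] 136 depth [ 0.509 -0.423  0.014] zmax 0.018 ray [ 0.496 -0.435]
scene white [344. 214.] 272 depth [0.336 0.004 0.004] zmax 0.009 ray [0.336 0.004]
scene white [299. 233.] 65 depth [ 0.466 -0.062  0.014] zmax 0.017 ray [ 0.456 -0.068]
scene white [363. 261.] 126 depth [0.485 0.12  0.015] zmax 0.018 ray [0.473 0.117]
scene white [254. 279.] 437 depth [ 0.641 -0.087  0.005] zmax 0.019 ray [ 0.639 -0.088]
scene white [320. 307.] 930 depth [0.646 0.087 0.005] zmax 0.017 ray 
[... 3175 characters left out ...]
x 0.014 ray [0.582 0.236]
side grey [299. 239.] 299 depth [0.485 0.092 0.015] zmax 0.057 ray [0.485 0.104]
side grey [354. 239.] 319 depth [0.647 0.076 0.011] zmax 0.02 ray [0.647 0.077]
side grey [430. 268.] 479 depth [ 0.809 -0.13   0.034] zmax 0.06 ray [ 0.821 -0.098]
side grey [298. 282.] 266 depth [ 0.469 -0.131  0.014] zmax 0.057 ray [ 0.47  -0.117]
side grey [362. 276.] 320 depth [ 0.637 -0.105  0.012] zmax 0.018 ray [ 0.637 -0.112]
side grey [476. 313.] 618 depth [ 0.861 -0.326  0.034] zmax 0.06 ray [ 0.875 -0.299]
side grey [354. 319.] 627 depth [ 0.586 -0.307  0.032] zmax 0.046 ray [ 0.59  -0.285]
side grey [278. 320.] 323 depth [ 0.415 -0.258  0.012] zmax 0.018 ray [ 0.414 -0.266]
```

View pics/wrist0.png

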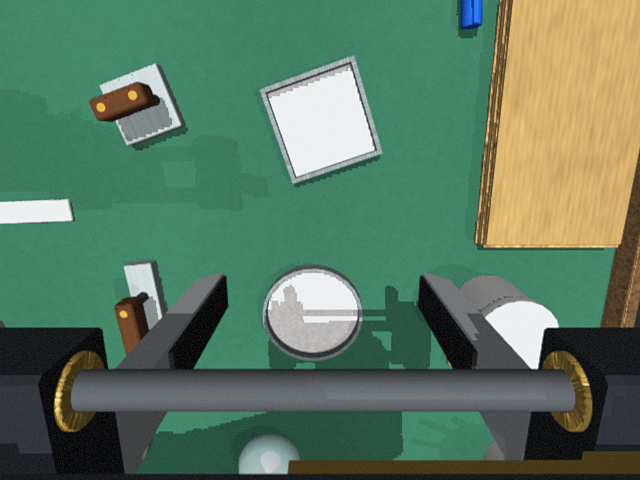

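Coarse positions agree between the two views. Large disc (0.50,-0.43), small disc (0.42,0.27), square (0.49,0.10), bar (0.47,-0.10), large lid (0.64,-0.10), small lid (0.415,-0.255), square tray (0.648,0.088), pen tray (0.50,0.452). Now I'll do a wrist scan and check how close the grey box is.

```bash
cat >> h.py <<'E'
R0=np.array([[0,1,0],[1,0,0],[0,0,-1.]])
def near(P,c,r,lo,hi):
    m=(np.hypot(P[...,0]-c[0],P[...,1]-c[1])<r)&(P[...,2]>lo)&(P[...,2]<hi)
    return P[m]
def rect(q):
    (c,(w,h),a)=cv2.minAreaRect((q[:,:2]*1000).astype(np.float32))
    if w<h: w,h,a=h,w,a+90
    return np.array(c)/1000,(round(w,1),round(h,1)),(a+90)%180-90
def circ(q):
    A=np.c_[2*q[:,:2],np.ones(len(q))]; s=np.linalg.lstsq(A,(q[:,:2]**2).sum(1),rcond=None)[0]
    return s[:2],1000*np.sqrt(s[2]+s[0]**2+s[1]**2)
E
cat > rep.py <<'E'
from h import *
C=dict(LD=(.5,-.434),SD=(.42,.273),SQ=(.487,.103),BA=(.468,-.105),LL=(.64,-.098),SL=(.415,-.255),ST=(.648,.088),PT=(.5,.452))
def rep(fn,names):
    f=np.load(f'pics/{fn}.npz');P=cloud(f['d'],f['K'],f['T'])
    print(fn)
    for n in names:
        c=C[n]
        if n in('LL','SL','ST','PT'):
            q=near(P,c,.09,.010,.022)
        else: q=near(P,c,.05,.046,.062)
        if len(q)<20: print(n,'few',len(q)); continue
        e=cv2.minEnclosingCircle((q[:,:2]*1000).astype(np.float32))
        print(n,len(q),'z',np.median(q[:,2]).round(4),'rect',rect(q),'mec',np.round(e[0],1),round(e[1],1),end=' ')
        print('circ',circ(q) if n in('LL','SL') else '')
        if n not in('LL','SL','ST','PT'):
            q=near(P,c,.09,.009,.02);print('   plate',len(q),rect(q),cv2.minEnclosingCircle((q[:,:2]*1000).astype(np.float32)))
E
python3 - <<'E'
from rep import *
f=np.load('pics/scene0.npz');P=cloud(f['d'],f['K'],f['T'])
m=(P[...,2]>.065)&(P[...,1]<-.35)&(P[...,1]>-.9)&(P[...,0]>.4)&(P[...,0]<1);q=P[m]
print('box',q.min(0),q.max(0),np.percentile(q,[2,50,98],axis=0).round(3).tolist())
i=q[:,1].argsort()[::-1][:400:50];print(q[i].round(3).tolist()); i=q[:,0].argsort()[:400:50];print(q[i].round(3).tolist())
rep('wrist0',['SQ','ST','LL'])
manip.goto([.5,.24,.28],R0);shot('wrist','w1');rep('w1',['SD','PT'])
manip.goto([.5,-.2,.22],R0);shot('wrist','w2');rep('w2',['BA','LL'])
try:
    manip.goto([.46,-.44,.3],R0);shot('wrist','w3');rep('w3',['SL','LD'])
except manip.PlanningError as e: print(e)
print(manip.state()['time'])
cv2.imwrite('pics/all.png',np.vstack([cv2.resize(cv2.imread(f'pics/w{i}.png')[:300],(427,200)) for i in(1,2,3)]))
E
```

```text
box [ 0.4568252  -0.76052196  0.06501249] [ 0.81819852 -0.54025559  0.16065335] [[0.476, -0.745, 0.069], [0.668, -0.59, 0.153], [0.816, -0.545, 0.157]]
[[0.696, -0.54, 0.145], [0.527, -0.543, 0.141], [0.809, -0.544, 0.14], [0.667, -0.544, 0.139], [0.535, -0.545, 0.114], [0.645, -0.545, 0.114], [0.608, -0.545, 0.145], [0.738, -0.546, 0.155]]
[[0.457, -0.549, 0.136], [0.468, -0.546, 0.137], [0.471, -0.623, 0.155], [0.473, -0.559, 0.155], [0.476, -0.721, 0.154], [0.478, -0.749, 0.154], [0.48, -0.55, 0.111], [0.482, -0.552, 0.153]]
wrist0
SQ 1454 z 0.0538 rect (array([0.48435098, 0.10087039]), (46.0, 18.6), 19.340633392333984) mec [484.5 100.6] 23.4 circ 
   plate 2846 (array([0.48397198, 0.10087453]), (57.0, 56.2), 19.23593521118164) ((483.3555908203125, 101.06655883789062), 39.22096252441406)
ST 1897 z 0.014 rect (array([0.64709375, 0.08685892]), (88.3, 88.1), -71.3419246673584) mec [647.   86.8] 61.6 circ 
LL 1339 z 0.0137 rect (array([ 0.63724011, -0.10488171]), (103.4, 102.9), -37.2094841003418) mec [ 637.4 -105.1] 52.2 circ (array([ 0.63719347, -0.10440337]), np.float64(49.61910464
[... 620 characters left out ...]
 -104.31575775146484), 56.169403076171875)
LL 1734 z 0.0137 rect (array([ 0.63679437, -0.10532237]), (103.5, 102.5), -0.13443756103515625) mec [ 637.  -105.4] 52.2 circ (array([ 0.6363963 , -0.10538982]), np.float64(49.620911043221184))
w3
SL 940 z 0.0138 rect (array([ 0.41094269, -0.26112805]), (76.8, 75.6), 0.37539827823638916) mec [ 411.1 -260.3] 39.0 circ (array([ 0.41135349, -0.26076315]), np.float64(36.62341531708346))
LD 364 z 0.0539 rect (array([ 0.49932965, -0.43721359]), (22.7, 22.4), -44.303550720214844) mec [ 499.3 -437.3] 11.8 circ 
   plate 2210 (array([ 0.49956943, -0.43724741]), (68.9, 68.3), -89.67153996229172) ((499.23388671875, -437.6740417480469), 34.9921989440918)
4.0583
```

View pics/all.png

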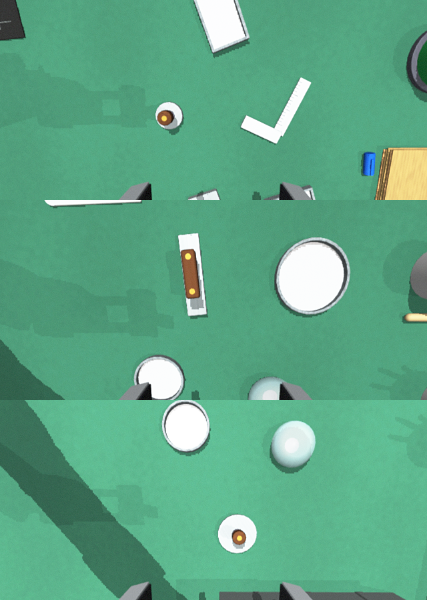

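All sizes match. Only the pen tray is cut off, so it needs another look later. Picking starts with the large disc.

```bash
cat >> h.py <<'E'
def Rt(deg):
    t=np.radians(deg);return np.array([[-np.sin(t),np.cos(t),0],[np.cos(t),np.sin(t),0],[0,0,-1.]])
def say(m):
    s=manip.state();print(m,round(s['time'],2),np.round(s['tcp_pos'],4),'w',round(s['grip_width'],4),'F',np.round(s['force'],1))
def pick(c,deg,H=.14):
    manip.set_gripper(.06); R=Rt(deg)
    manip.goto([*c,H],R); manip.move_l([*c,.026],max_speed=.12)
    manip.set_gripper(0,force=35); say('gripped')
    manip.move_l([*c,H],max_speed=.12); say('lifted')
def place(c,deg,H=.14):
    R=Rt(deg); manip.goto([*c,H],R); manip.sleep(.2)
    manip.move_l([*c,.04],max_speed=.1); manip.sleep(.2); say('above')
    hit=manip.move_l([*c,.026],max_speed=.02,stop_force=2.5); say(f'down {hit}')
    manip.set_gripper(.06); say('open')
    manip.move_l([*c,H],max_speed=.15)
E
python3 - <<'E'
from h import *
pick([.4993,-.4373],0)
place([.637,-.105],0)
shot('wrist','p1')
manip.goto([.62,-.25,.24],Rt(0));shot('wrist','p2');say('')
E
```

```text
gripped 7.22 [ 0.5    -0.4374  0.0262] w 0.0235 F [ 1.9 -0.   0.1]
lifted 8.32 [ 0.4986 -0.4367  0.139 ] w 0.023 F [-0.2  0.9 -4.6]
above 11.22 [ 0.6374 -0.1051  0.0407] w 0.0232 F [-0.1 -0.  -5.1]
down True 11.75 [ 0.637  -0.105   0.0297] w 0.0235 F [ 1.2 -0.8  3.2]
open 12.48 [ 0.6355 -0.1046  0.0287] w 0.0599 F [-0.7 -0.1 -0.3]
 14.22 [ 0.6201 -0.2465  0.2381] w 0.0596 F [-0.2  0.5 -1.2]
```

View pics/p2.png

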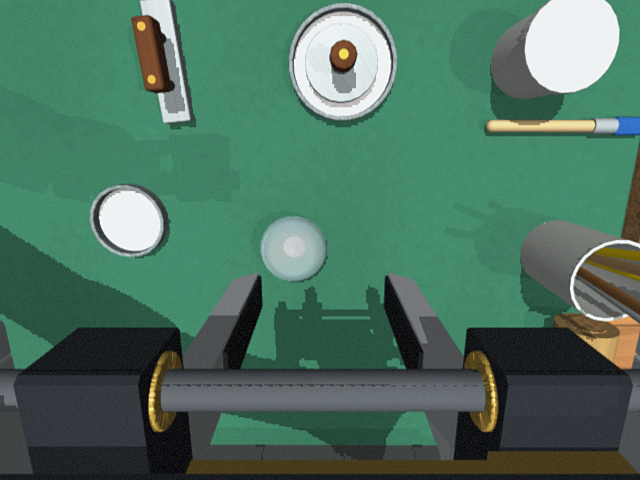

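The large disc (343,60) sits centred in its lid. Next come a look at the pen tray, then the small disc and the square.

Run:
```python
from rep import *
manip.goto([.5,.33,.26],R0);shot('wrist','w4');rep('w4',['PT'])
pick([.4212,.2718],0)
place([.411,-.2607],0)
for t in(-70.9,109.1):
    print(t,manip.ik([.484,.1009,.14],Rt(t)),manip.ik([.647,.0868,.03],Rt(t)))
```

```text
w4
PT 1777 z 0.014 rect (array([0.49926202, 0.44974872]), (144.4, 62.1), -69.1726303100586) mec [498.8 449.8] 77.9 circ 
gripped 19.04 [0.4219 0.272  0.0262] w 0.0232 F [ 1.6 -0.3  0.8]
lifted 20.14 [0.4206 0.2714 0.1394] w 0.0233 F [ 0.3  0.1 -3.3]
above 23.62 [ 0.4114 -0.2609  0.0405] w 0.0233 F [ 0.7 -0.3 -2.6]
down True 24.14 [ 0.4113 -0.2608  0.0299] w 0.0229 F [0.6 0.8 3. ]
open 24.88 [ 0.4105 -0.2604  0.0297] w 0.0599 F [ 0.  -0.2 -1. ]
-70.9 [-0.56905819  0.5435415   0.44934043  2.02117435 -0.37676792  0.65679721
 -1.11139356] [-0.41529361  0.88857034  0.4190003   1.64522209 -0.50144632  0.71674159
 -0.98704403]
109.1 [ 0.05549821  0.53783868 -0.45963126  2.00377835  0.36941993  0.68076867
  1.26542281] [ 0.0633261   0.87758186 -0.41602828  1.62940681  0.4802718   0.73801176
  1.32445142]
```

Run:
```python
from rep import *
pick([.4842,.1009],-70.7)
place([.647,.0868],-71.3)
pick([.4674,-.1043],5.8)
place([.4993,.4498],20.8)
manip.goto([.5,.30,.28],R0);shot('wrist','e1')
manip.goto([.6,-.05,.26],R0);shot('wrist','e2')
manip.goto([.5,-.38,.28],R0);shot('wrist','e3')
say('')
for f,ns in(('e1',(('LB','PT',(.4993,.4498)),)),('e2',(('SQ','ST',(.647,.0868)),)),('e3',(('LD','LL',(.637,-.105)),('SD','SL',(.411,-.2607))))):
    g=np.load(f'pics/{f}.npz');P=cloud(g['d'],g['K'],g['T'])
    for a,b,c in ns:
        q=near(P,c,.05,.048,.07);print(a,np.median(q[:,2]).round(4),rect(q));q=near(P,c,.045 if a!='LB' else .065,.0165,.024);print('  plate',np.median(q[:,2]).round(4),rect(q))
        q=near(P,c,.085,.010,.0155);print(b,rect(q))
cv2.imwrite('pics/fin.png',np.vstack([cv2.resize(cv2.imread(f'pics/e{i}.png')[:300],(427,200)) for i in(1,2,3)]))
```

```text
gripped 29.27 [0.4843 0.1008 0.026 ] w 0.0178 F [-0.5 -0.1  0.8]
lifted 30.37 [0.4835 0.1009 0.1394] w 0.0178 F [-0.1 -0.1 -4. ]
above 32.61 [0.6475 0.0869 0.0407] w 0.0178 F [-0.3  1.3 -4.6]
down True 33.13 [0.6469 0.0868 0.03  ] w 0.0175 F [ 0.7 -0.   4.6]
open 33.94 [0.6453 0.0869 0.0286] w 0.0599 F [-0.5  0.9 -0.6]
gripped 38.15 [ 0.468  -0.1043  0.0261] w 0.0177 F [ 1.2 -0.2  0.4]
lifted 39.25 [ 0.4667 -0.1041  0.1394] w 0.0179 F [-0.4  0.7 -4. ]
above 42.8 [0.4996 0.4501 0.0407] w 0.0179 F [ 0.1  0.1 -3.8]
down True 43.33 [0.4995 0.4498 0.03  ] w 0.0175 F [ 0.4 -0.2  5.9]
open 44.13 [0.4982 0.4488 0.0286] w 0.0601 F [-0.2  0.4  0.4]
 48.67 [ 0.5015 -0.3777  0.2798] w 0.0598 F [-0.4  0.1 -0.3]
LB 0.0579 (array([0.49834207, 0.44964032]), (59.9, 18.2), -69.26366233825684)
  plate 0.0174 (array([0.50662756, 0.45136453]), (111.8, 44.7), -69.15026092529297)
PT (array([0.49943808, 0.44947794]), (143.7, 62.2), -69.1755542755127)
SQ 0.0578 (array([0.64620294, 0.08691741]), (46.3, 18.2), 18.664684295654297)
  plate 0.0173 (array([0.65303546, 0.08927779]), (70.5, 55.6), 18.512014389038086)
ST (array([0.64710315, 0.08696449]), (88.4, 88.3), 18.581153869628906)
LD nan (array([0., 0.]), (0.0, 0.0), 0.0)
  plate nan (array([0., 0.]), (0.0, 0.0), 0.0)
LL (array([0., 0.]), (0.0, 0.0), 0.0)
SD 0.0578 (array([ 0.41046625, -0.26123541]), (23.0, 22.8), 33.2093620300293)
  plate 0.0174 (array([ 0.4113978 , -0.25699863]), (53.8, 44.2), 74.76261901855469)
SL (array([ 0.41131287, -0.26041696]), (77.4, 76.6), 23.2508487701416)
  return _methods._mean(a, axis=axis, dtype=dtype,
  ret = ret.dtype.type(ret / rcount)
```

View pics/fin.png

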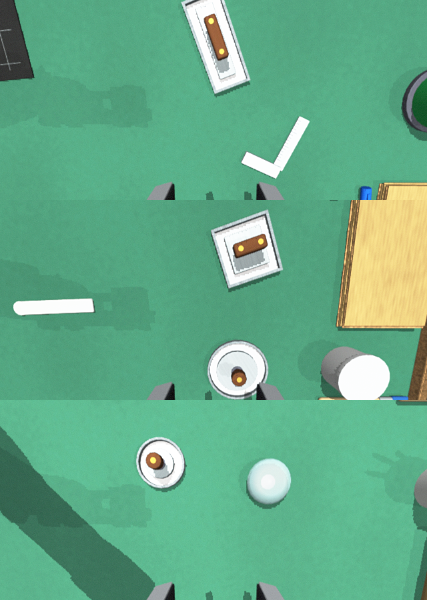

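The composite shows the bar, square and small disc seated in their trays. The large disc was out of the last frame but appears in the middle one at (238,370). I'll measure it from e2 and p2, then hand in.

Run:
```python
from h import *
for f in('p2','e2'):
    g=np.load(f'pics/{f}.npz');P=cloud(g['d'],g['K'],g['T']);c=(.637,-.105)
    q=near(P,c,.05,.048,.07);print(f,np.median(q[:,2]),rect(q));print(rect(near(P,c,.085,.010,.0155)))
manip.close_job()
```

```text
p2 0.05786760026469784 (array([ 0.63562604, -0.10583052]), (23.0, 22.9), 17.367345809936523)
(array([ 0.63741034, -0.10543501]), (102.9, 102.7), 88.97199249267578)
e2 0.057750227850978775 (array([ 0.6355423 , -0.10482127]), (22.9, 22.8), -17.94019317626953)
(array([ 0.63603003, -0.10447274]), (103.6, 101.2), 52.112342834472656)
the job is handed in; nothing more can be done
```

All four weights are standing in their own lids and trays. I handed the job in at about 49 s on the robot's clock; no verdict is reported.

| Weight | Offset from tray middle (12 mm allowed) | Angle to tray walls (11° allowed) |
|---|---|---|
| Large disc | 0.6–1.8 mm (two views) | does not apply |
| Small disc | about 1.2 mm | does not apply |
| Square | about 0.9 mm | about 0.1° |
| Bar | about 1.1 mm | about 0.1° |

- **Height:** all four grip tops read 57.8–57.9 mm above the desk. The figure for a weight flat on the lining is 59 mm. The same readings came out about 1 mm low on the open desk, so the weights are flat.
- **Setting down:** each weight was lowered at 0.02 m/s until the tool felt contact, then released about 1 mm or less above the floor.
- **Trays:** each one measured within about 1.5 mm of its earlier position, which is within the measuring error.
- **Failed or partial checks:** the large disc was outside the last view, so I measured it from two other pictures. The plate outlines in the final views were distorted by white lining and wall points, so I relied on the grip positions instead.
- **Paperweight and square:** I did not measure these again. The arm passed well above them, and nothing suggests they moved.

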